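Sweep the broken tile off the board

ROBOT

A 6-joint arm with a two-finger parallel gripper is mounted at the origin on the work surface. World frame = base frame: x ahead of the robot, y to its left, z up, the work surface at z = 0. Lengths are in m, angles in rad, forces in N, time in s.
With the tool pointing down it reaches from about 0.225 to 0.725 m from the base axis. Payload 3.1 kg.
Tool frame: the origin (TCP) lies at the very end of the fingers, on their centre line; the grasp point (between the pads) lies 19 mm behind it (grip_depth is the distance from the TCP to the grasp point, in m); z points along the fingers, y is the line along which they close (so a half turn about z gives the same grasp; the last joint's range is limited). The gripper opens to 85 mm and grips with 20 to 120 N. Pads are 22 mm wide; open, the fingers measure 114 mm over their backs; the gripper's body (76 mm by 85 mm) begins 54 mm behind the grasp point. The pads swing forward as they close: fully open they stand 13 mm farther back than shut.
Start: joints at [1.103, 0.048, 0.099, 1.622, 0, 1.443], TCP at [0.175, 0.495, 0.21] pointing down, gripper open.
Joint ranges: [-2.91, 2.91], [-0.99, 1.94], [-1.21, 1.42], [-2.12, 2.29], [-1.49, 1.47], [-3.14, 3.14]. Speed limits (rad/s): [2.79, 2.79, 3.14, 3.14, 3.14, 3.14].

INTERFACE

Orientations are given as a rotation vector (axis times angle).
In Python, from rig import state, get_image, close_job, grip_depth gives the robot as it stands.
- The arm moves only by the tool move_arm, never from a script. Its arguments are lists of equal length, an entry for each row: "delta_pos": the shift along the tool's x, y, z in m, a list of three; "angular": the turn, a rotation vector about the tool's x, y, z in degrees, a list of three; "fingers": the opening, from 0 (shut) to 1 (fully open). In form: {"delta_pos": [[tx, ty, tz], ...], "angular": [[wx, wy, wz], ...], "fingers": [fingers, ...]}. A call has 1 to 20 rows; each row is the pose to reach, as a shift and turn from the pose commanded when the call began, along the tool's axes at that moment; what a row does not reach only later rows make up. A row lasts 1/12 s, in which the tool goes at most 41.7 mm and 7.16 degrees, less where a joint would pass 70% of its speed; a pose out of reach is approached as far as the arm can. A call with a gripper value outside its range is refused whole. The fingers move at their own pace and stop on an object; "squeeze" is the grip in N (left out, the last holds). Time passes only in rows, so rows that repeat a pose let the fingers close. It gives the time, the measured TCP pose, the force, the opening and the grip force at its end, in the units of the state.
- state(): the state, without advancing time (a new reading comes with each control period).
- get_image(name): name is "scene" or "top"; returns a dict with "pixels" (480x640x3 uint8, red, green, blue), "range_z" (480x640 float32, m along the optical axis (not along the pixel's ray), 0 where there is no reading), "mtx" (3x3 intrinsics, pixels), "k1" (the pictures are not rectified: a ray, as slopes to the right and down, at radius r is drawn at 1 + k1 r^2 times it, then the intrinsics apply), "world_to_cam" (4x4, takes a point from world to camera coordinates). Camera axes: x right, y down, z forward; pixel columns grow to the right and rows downward; lengths in m; the calibration is good to about 2 mm. A picture is of the moment at which its call begins.
- close_job(): hands the job in; it is judged then, once.
The state is a dict: "clock": time; "joint_pos": joint angles; "qvel": joint speeds; "joint_efforts": joint torques, N m; "tool_pos": TCP position; "tool_rot": TCP orientation; "wrist_force": force on the tool from outside, world axes, zero at the start; "torque": the same for the moment, N m; "opening": opening from 0.0 (shut) to 1.0 (fully open); "finger_force": force on a finger pad.
Only numpy, scipy, OpenCV 4.12 (cv2) and the standard library are available. Lean on these libraries where they do the work, as an engineer would, in place of code of your own. Each camera call takes 0.05 s, during which the arm holds its last target. There are 200 camera calls.

TASK

Pieces of a broken tile lie on the raised dark wooden board: take the wooden scraper block from its cork mat and, holding it, sweep all three pieces along the board and off its end into the steel catch tray, never touching the pieces with the gripper itself. Then stand the block back upright in the middle of the cork mat and let go. Leave the dish, torch, timer and shoehorn where they are.

Things in the scene. Friction and masses are not known exactly. Their poses are not given: they have to be found in the camera images.
- block_c (a point): Light wooden scraper block, about 200 g, standing on the cork mat: 120 mm long (its x), 80 mm tall (its z, up). Its foot (lower 30 mm) is 34 mm thick along its y, the grip above it 24 mm thick along y. This point is its centre, 40 mm above its underside. Grip it across y, on the upper part, so that the fingers stay well above the pieces.
- board_top (a point): Dark wooden clearing board, fixed: 206 mm wide (its x), 240 mm long (its y), flat top 45 mm above the table. This point is the centre of the top face. Rails 12 mm high stand along both long sides; between them 186 mm (x from -93 to +93 mm) are free. Both ends (y = -120 and +120 mm) are open: the catch tray stands against one of them, the dish beyond the other. The block is shorter than the board is wide, so more than one stroke can be needed.
- tray_in (a point): Open steel catch tray, fixed, close against one end of the board (either its +y or its -y end, so its centre lies 181 mm from the board's centre), turned like the board: outside 200 x 120 mm and 34 mm high, so its rim is 11 mm below the board's top; walls and floor 5 mm. This point is the centre of the inner floor; axes along the board's.
- mat_top (a point): Cork mat, fixed, 170 mm (its x) x 100 mm (its y), 4 mm thick, to the left or right of the board. This point is the centre of its top; the block stands there at the start and belongs there at the end.
- shard0: Loose piece of broken white glazed tile with blue lines, three-cornered, 64 x 48 mm, flat, 9 mm thick, about 45 g, lying glaze up on the board with any yaw; no point of it is farther than 36 mm from its origin. Origin: about the middle of its underside, z up. Stays out of the gripper: it is only swept.
- shard1: Loose piece of broken white glazed tile with blue lines, four-cornered, 62 x 50 mm, flat, 9 mm thick, about 45 g, lying glaze up on the board with any yaw; no point of it is farther than 36 mm from its origin. Origin: about the middle of its underside, z up. Stays out of the gripper: it is only swept.
- shard2: Loose piece of broken white glazed tile with blue lines, five-cornered, 64 x 50 mm, flat, 9 mm thick, about 45 g, lying glaze up on the board with any yaw; no point of it is farther than 36 mm from its origin. Origin: about the middle of its underside, z up. Stays out of the gripper: it is only swept.
- dish: Bystander: white ceramic trinket dish, 90 mm wide, 26 mm high, loose, beyond the end of the board that has no tray. Origin: middle of its underside.
- torch: Bystander: grey plastic torch, 155 mm long (its x), 40 mm high, lying loose on the side opposite the cork mat. Origin: under its middle, on the table.
- timer: Bystander: white egg-shaped timer with a knob, 65 mm wide, 78 mm high, loose. Origin: middle of its underside.
- shoehorn: Bystander: folded steel shoehorn, 106 mm long (its x), 36 mm wide, 13 mm high, loose. Origin: middle of its underside.
Things that resemble listed ones, but are neither listed nor needed, are in the scene too. What is shaped like the part that bears tray_in but turquoise is not meant. What is shaped like the shard0 but purple is not meant.

How it is judged:
By the outcome, as a careful person would: the job done as asked, in the order asked, and still so for the second after the job is handed in, with the robot touching nothing.
It also fails if it takes over 61 s, if anything falls off the work surface, if the arm or the gripper's body presses on something with over 40 N, if the wrist force passes 120 N, or if a joint passes its speed limit or range.

## Working session

There is one attempt and no reset: what is moved stays moved. The work goes in short steps, Python scripts to look and compute and a tool call to move; the robot and the scene stay as the last step left them, time stands still between calls to the robot, and variables do not carry over. Pictures are saved under pics/ and viewed, at most 10 in all, crops included, and the job is handed in when it is done.

Besides the shell and the picture viewer there is one more tool, called after ">>>" as a command line: name --argument value ..., lists and objects as JSON in quotes. move_arm: Moves the arm, as the interface text tells. Its arguments: {"type":"object","properties":{"delta_pos":{"type":"array","items":{"type":"array","items":{"type":"number"}}},"angular":{"type":"array","items":{"type":"array","items":{"type":"number"}}},"fingers":{"type":"array","items":{"type":"number"}},"squeeze":{"type":"number"}},"required":["delta_pos","angular","fingers"]}

```bash
mkdir -p pics; cat > h.py <<'E'
import numpy as np, cv2
from rig import state,get_image,close_job,grip_depth
def save(n,f):
    im=get_image(n); cv2.imwrite('pics/'+f,im['pixels'][:,:,::-1]); np.savez('last_%s.npz'%n,**im); return im
def load(n): return dict(np.load('last_%s.npz'%n))
def ray(im,uv,z):
    uv=np.asarray(uv,float).reshape(-1,2);K=im['mtx'];k1=float(im['k1'])
    d=np.c_[(uv[:,0]-K[0,2])/K[0,0],(uv[:,1]-K[1,2])/K[1,1]]; s=d.copy()
    for _ in range(20): s=d/(1+k1*(s**2).sum(1,keepdims=True))
    T=im['world_to_cam'];R=T[:3,:3];c=-R.T@T[:3,3]
    w=np.c_[s,np.ones(len(s))]@R
    return c+w*((z-c[2])/w[:,2])[:,None]
def proj(im,P):
    T=im['world_to_cam'];p=np.asarray(P).reshape(-1,3)@T[:3,:3].T+T[:3,3];s=p[:,:2]/p[:,2:]
    s=s*(1+float(im['k1'])*(s**2).sum(1,keepdims=True));K=im['mtx']
    return np.c_[s[:,0]*K[0,0]+K[0,2],s[:,1]*K[1,1]+K[1,2]]
E
python3 - <<'E'
from h import *
for n in('top','scene'):
    im=save(n,n+'0.png');T=im['world_to_cam'];print(n,-T[:3,:3].T@T[:3,3],T[:3,:3].round(2).tolist(),im['k1'])
print(state(),grip_depth)
E
```

```text
top [ 0.28366776 -0.00467597  1.0529743 ] [[0.02, -1.0, 0.01], [-0.99, -0.02, -0.16], [0.16, -0.01, -0.99]] -0.05756659976046753
scene [ 1.33503181 -0.2783265   1.31850386] [[0.3, 0.96, -0.01], [0.76, -0.24, -0.6], [-0.58, 0.17, -0.8]] 0.05525472392999276
{'clock': 0.1, 'joint_pos': array([ 1.10322360e+00,  4.86929264e-02,  9.77292696e-02,  1.62200219e+00,
       -3.74504154e-05,  1.44298036e+00]), 'qvel': array([-1.51337958e-03, -1.57023528e-03,  3.88701889e-03, -1.49404986e-03,
        2.27369483e-05, -1.28094471e-04]), 'joint_efforts': array([ 2.11973354e-03, -3.39850581e+01,  3.20935321e+01,  1.58387062e-02,
       -1.87906689e-04, -6.98433482e-06]), 'tool_pos': array([0.17471534, 0.49442938, 0.20861317]), 'tool_rot': array([-0.53102357, -3.0957769 ,  0.00327461]), 'wrist_force': array([-0.03549156,  0.66915794,  0.08089924]), 'torque': array([-0.03354304,  0.0087803 , -0.04402556]), 'finger_force': 0.0, 'opening': 0.9997512115620196} 0.0187
```

View pics/top0.png

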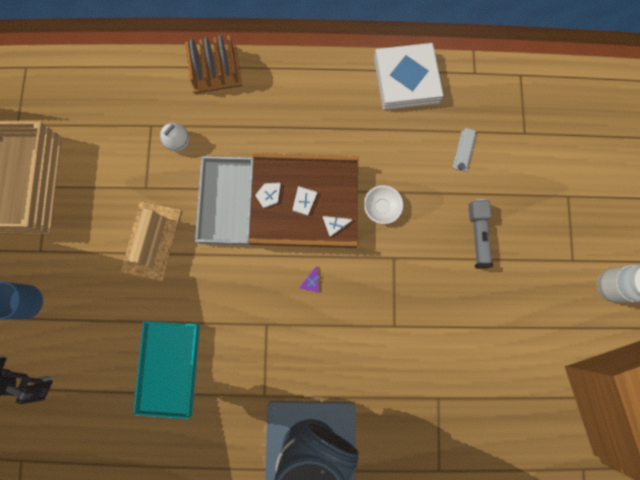

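View pics/scene0.png

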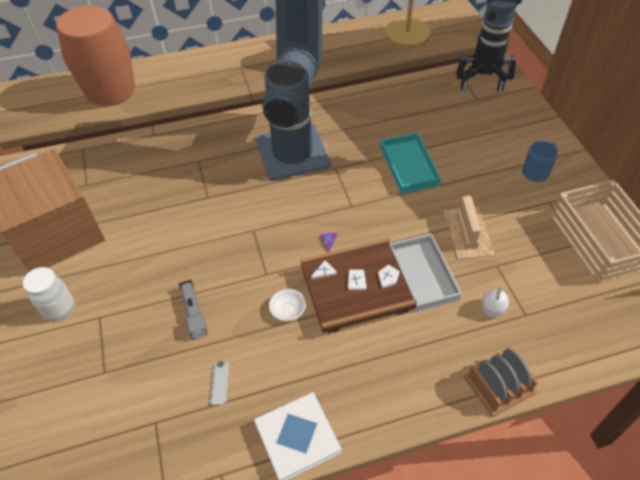

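Top view: block and mat around (150,240), tray (225,200), board (305,200), shards at (268,195), (304,201), (336,225), dish at (384,205). The torch is at (482,235), the timer at (173,137), and the purple decoy at (312,281). Scene view agrees.

```bash
python3 - <<'E'
from h import *
im=load('top');px=im['pixels'];hsv=cv2.cvtColor(px,cv2.COLOR_RGB2HSV)
def big(m,box,n=1):
    z=np.zeros_like(m);x0,y0,x1,y1=box;z[y0:y1,x0:x1]=m[y0:y1,x0:x1]
    cs,_=cv2.findContours(z,cv2.RETR_EXTERNAL,cv2.CHAIN_APPROX_NONE);return sorted(cs,key=cv2.contourArea)[::-1][:n]
# depth-based heights
K=im['mtx'];v,u=np.mgrid[:480,:640]
z=im['range_z'];d=np.c_[u.ravel(),v.ravel()].astype(float)
P1=ray(im,d,0.);T=im['world_to_cam'];c=-T[:3,:3].T@T[:3,3]
zc=(P1@T[:3,:3].T+T[:3,3])[:,2];W=(c+(P1-c)*(z.ravel()/zc)[:,None]).reshape(480,640,3);H=W[...,2]
H[z==0]=-1
def rect(name,m,box,zz):
    c=big(m.astype(np.uint8),box)[0];w=ray(im,c.reshape(-1,2),zz)[:,:2].astype(np.float32)
    r=cv2.minAreaRect(w*1000);print(name,r,'boxuv',cv2.boundingRect(c));return r
dark=(hsv[...,2]<115)&(hsv[...,1]>80)
rect('board',(H>.035)&(H<.07),(190,145,368,260),.05)
rect('board dark',((hsv[...,2]<115)&(H>.03)),(235,145,368,260),.05)
rect('tray gray',(hsv[...,1]<60)&(H<.06),(190,145,256,260),.034)
rect('block',(H>.06),(115,190,190,290),.08)
m=((H>.002)&(H<.06)|(H>.06))
rect('mat',(H>.0025)&(H<.12),(110,190,190,290),.004)
sm=cv2.cvtColor(px,cv2.COLOR_RGB2LAB)
w=((hsv[...,1]<90)&(hsv[...,2]>110)).astype(np.uint8);w=cv2.morphologyEx(w,cv2.MORPH_CLOSE,np.ones((3,3)))
for c in big(w,(256,165,354,240),3):
    p=ray(im,c.reshape(-1,2),.054)[:,:2].astype(np.float32);print('shard',cv2.minEnclosingCircle(p),p.min(0),p.max(0),cv2.contourArea(c))
for n,b in(('block',(150,235)),('board',(320,180)),('table',(320,300)),('mat',(133,265))):print(n,W[b[1],b[0]],hsv[b[1],b[0]])
big_=cv2.resize(px[140:290,100:400],None,fx=2.6,fy=2.6,interpolation=cv2.INTER_CUBIC);cv2.imwrite('pics/crop0.png',big_[:,:,::-1])
E
```

```text
board ((539.4660034179688, 26.01349639892578), (243.64691162109375, 210.84332275390625), 89.32259368896484) boxuv (247, 153, 112, 95)
board dark ((542.8448486328125, 23.958847045898438), (237.26182556152344, 186.02838134765625), 89.55388641357422) boxuv (249, 157, 109, 84)
tray gray ((540.110107421875, 205.4696502685547), (121.35662078857422, 203.95352172851562), 89.22201538085938) boxuv (195, 156, 59, 89)
block ((446.08038330078125, 369.0516662597656), (32.510589599609375, 118.93208312988281), 78.20047760009766) boxuv (128, 208, 28, 56)
mat ((446.924072265625, 378.2001037597656), (108.69559478759766, 177.69757080078125), 77.75682067871094) boxuv (121, 199, 61, 82)
shard ((0.5368328094482422, 0.025638341903686523), 0.03520742058753967) [ 0.5028396 -0.0046568] [0.5689086  0.05021725] 478.0
shard ((0.5470918416976929, 0.09753789007663727), 0.03458527848124504) [0.5169575  0.07816858] [0.5772262 0.1312781] 459.0
shard ((0.48734837770462036, -0.04775644466280937), 0.034206826239824295) [ 0.45674238 -0.08083481] [ 0.50363994 -0.01663182] 329.0
block [0.4508322  0.35939145 0.05943605] [ 16 121 116]
board [ 0.58640961 -0.01089772  0.04478994] [ 12 156 103]
table [ 0.31879713 -0.01587196 -0.00193131] [ 18 136 161]
mat [0.38974464 0.41388045 0.00414796] [ 17 133 132]
```

View pics/crop0.png

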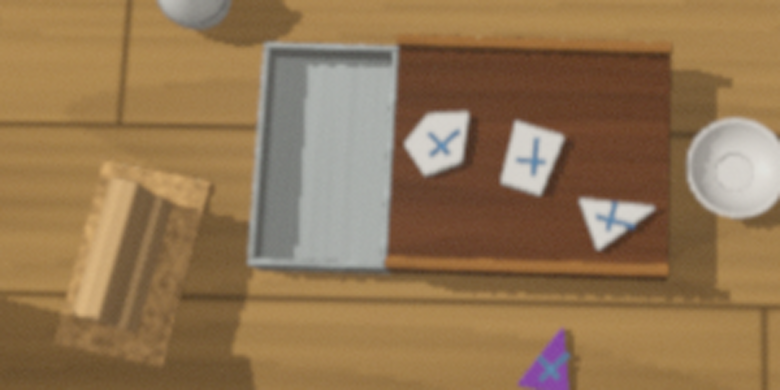

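```bash
cat >> h.py <<'E'
from scipy.spatial.transform import Rotation as Ro
def goal(p,yaw,frm=None):
    # tool down, tool y along block y (yaw, deg), choose half turn nearest; from measured pose
    s=state();R0=Ro.from_rotvec(s['tool_rot']);best=None
    for k in(0,180):
        a=np.radians(yaw+k);R=Ro.from_matrix(np.array([[np.cos(a),-np.sin(a),0],[np.sin(a),np.cos(a),0],[0,0,1]])@np.diag([1.,-1,-1]))
        w=np.degrees((R0.inv()*R).as_rotvec())
        if best is None or np.linalg.norm(w)<np.linalg.norm(best):best=w
    print('delta',(R0.inv().apply(np.array(p)-s['tool_pos'])).round(4),'ang',best.round(2),'at',s['tool_pos'].round(4),'t',s['clock'])
E
python3 - <<'E'
from h import *
im=load('top');f=lambda a:np.array(a)/2.6+[100,140]-.3
top=ray(im,f([(118,178),(138,182),(98,320),(75,315)]),.084);print(top.round(4),top.mean(0))
mat=ray(im,f([(105,160),(212,180),(165,363),(57,343)]),.004);print(mat.round(4),mat.mean(0))
# scene cross-check: overlay estimates
sc=load('scene');b=sc['pixels'].copy()
c=np.array([.447,.376]);a=np.radians(-12);R=np.array([[np.cos(a),-np.sin(a)],[np.sin(a),np.cos(a)]])
for hx,hy,z,cc in((.06,.012,.084,top.mean(0)[:2]),(.085,.05,.004,mat.mean(0)[:2])):
    q=cc+np.array([(hx,hy),(hx,-hy),(-hx,-hy),(-hx,hy)])@R.T
    cv2.polylines(b,[proj(sc,np.c_[q,np.full(4,z)]).round().astype(int)],True,(255,0,0),1)
x,y=.540,.026
for hx,hy,z,yy in((.103,.12,.045,y),(.1,.06,.034,y+.181)):
    q=np.array([x,yy])+np.array([(hx,hy),(hx,-hy),(-hx,-hy),(-hx,hy)])
    cv2.polylines(b,[proj(sc,np.c_[q,np.full(4,z)]).round().astype(int)],True,(255,0,0),1)
cv2.imwrite('pics/ov.png',cv2.resize(b[170:350,290:530],None,fx=3,fy=3)[:,:,::-1])
dish=ray(im,[(384,205)],.02);print('dish',dish)
goal((*top.mean(0)[:2],.16),-12)
print(Ro.from_rotvec(state()['tool_rot']).as_matrix().round(3))
E
```

```text
[[0.5052 0.3657 0.084 ]
 [0.5021 0.3486 0.084 ]
 [0.3866 0.373  0.084 ]
 [0.3903 0.3923 0.084 ]] [0.44604673 0.36988038 0.084     ]
[[0.5399 0.4094 0.004 ]
 [0.5231 0.311  0.004 ]
 [0.3585 0.3419 0.004 ]
 [0.374  0.4392 0.004 ]] [0.44886647 0.37535741 0.004     ]
dish [[ 0.53736127 -0.15924952  0.02      ]]
delta [-0.2973 -0.0269  0.0486] ang [-0.12 -0.02 -7.47] at [0.1747 0.4944 0.2086] t 0.1
[[-0.943  0.333 -0.001]
 [ 0.333  0.943 -0.002]
 [ 0.    -0.002 -1.   ]]
```

View pics/ov.png

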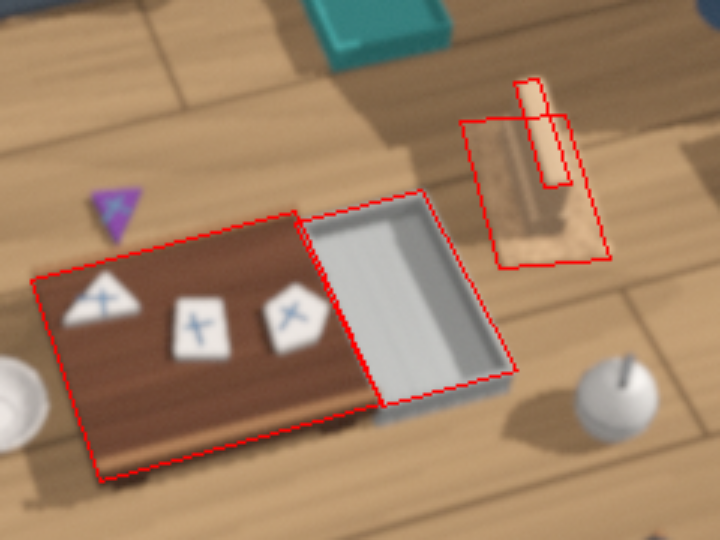

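The red outlines in the scene view (board, tray, mat, block top) match what's there to within about 2 px. Moving above the block.

>>> move_arm --delta_pos '[[-0.04, -0.0035, 0], [-0.08, -0.007, 0.01], [-0.12, -0.011, 0.02], [-0.16, -0.0145, 0.03], [-0.2, -0.018, 0.04], [-0.24, -0.022, 0.045], [-0.28, -0.025, 0.0486], [-0.297, -0.027, 0.0486], [-0.297, -0.027, 0.0486], [-0.297, -0.027, 0.0486]]' --angular '[[0, 0, -2], [0, 0, -4], [0, 0, -6], [0, 0, -7.5], [0, 0, -7.5], [0, 0, -7.5], [0, 0, -7.5], [0, 0, -7.5], [0, 0, -7.5], [0, 0, -7.5]]' --fingers '[1, 1, 1, 1, 1, 1, 1, 1, 1, 1]' --squeeze 50

```text
clock: 0.93
tool_pos: [0.4463, 0.3696, 0.16]
tool_rot: [-0.331, -3.122, 0.002]
wrist_force: [-0.9, -0.0, 0.4]
opening: 0.998
finger_force: 0.0
```

```bash
python3 -c "
from h import *
goal((.4455,.3695,.050),-12)"
```

```text
delta [ 6.0e-04 -1.0e-04  1.1e-01] ang [-0.07 -0.11 -0.1 ] at [0.4463 0.3696 0.16  ] t 0.9333
```

>>> move_arm --delta_pos '[[0, 0, 0.025], [0, 0, 0.05], [0, 0, 0.075], [0, 0, 0.095], [0, 0, 0.11], [0, 0, 0.11], [0, 0, 0.11], [0, 0, 0.11], [0, 0, 0.11], [0, 0, 0.11], [0, 0, 0.11], [0, 0, 0.11], [0, 0, 0.11], [0, 0, 0.11]]' --angular '[[0, 0, 0], [0, 0, 0], [0, 0, 0], [0, 0, 0], [0, 0, 0], [0, 0, 0], [0, 0, 0], [0, 0, 0], [0, 0, 0], [0, 0, 0], [0, 0, 0], [0, 0, 0], [0, 0, 0], [0, 0, 0]]' --fingers '[1, 1, 1, 1, 1, 1, 0.6, 0.4, 0, 0, 0, 0, 0, 0]' --squeeze 60

```text
clock: 2.1
tool_pos: [0.4472, 0.3715, 0.0529]
tool_rot: [0.327, 3.122, 0.004]
wrist_force: [0.4, 0.8, 5.1]
opening: 0.26
finger_force: 61.8
```

```bash
python3 -c "
from h import *
goal((.4455,.3695,.15),-12)"
```

```text
delta [ 0.001  -0.002  -0.0971] ang [0.17 0.12 0.03] at [0.4472 0.3715 0.0529] t 2.1
```

>>> move_arm --delta_pos '[[0, 0, -0.02], [0, 0, -0.04], [0, 0, -0.07], [0, 0, -0.1], [0, 0, -0.11], [0, 0, -0.11], [0, 0, -0.11], [0, 0, -0.11]]' --angular '[[0, 0, 0], [0, 0, 0], [0, 0, 0], [0, 0, 0], [0, 0, 0], [0, 0, 0], [0, 0, 0], [0, 0, 0]]' --fingers '[0, 0, 0, 0, 0, 0, 0, 0]'

```text
clock: 2.77
tool_pos: [0.4449, 0.3697, 0.1583]
tool_rot: [-0.327, -3.121, 0.005]
wrist_force: [-0.1, -0.1, -2.1]
opening: 0.263
finger_force: 61.0
```

```bash
python3 - <<'E'
from h import *
im=save('top','top1.png');s=state();print(s['wrist_force'],s['opening'],s['tool_rot'])
goal((.51,.37,.16),-0.7)
sc=save('scene','scene1.png')
def crop(i,c,r=60,f=4):
    u,v=proj(i,[c])[0].astype(int);u=max(u,r);return cv2.resize(i['pixels'][v-r:v+r,u-r:u+r],None,fx=f*.8,fy=f*.8,interpolation=cv2.INTER_CUBIC)
p=s['tool_pos'];cv2.imwrite('pics/g1.png',np.hstack([crop(im,p),crop(sc,p)])[:,:,::-1])
E
```

```text
[-0.2125298   0.71356081 -2.19617823] 0.2577371326736401 [-0.32717101 -3.1203887   0.00537548]
delta [-0.0639  0.014  -0.0024] ang [ -0.2   -0.23 -11.27] at [0.4446 0.3696 0.1579] t 2.8167
```

View pics/g1.png

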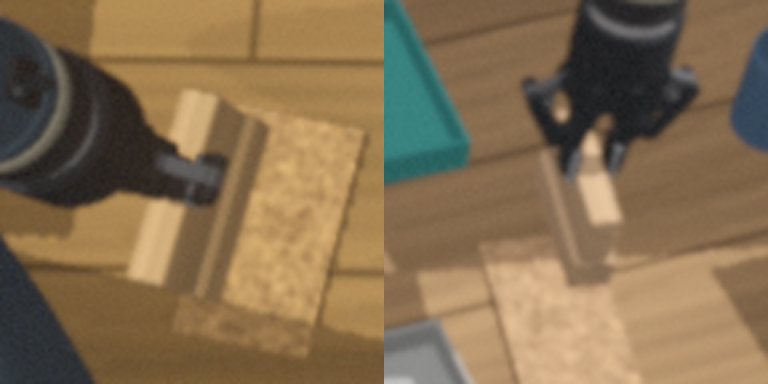

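Block is held square and roughly centred, and the mat is now in full view.

```bash
python3 - <<'E'
from h import *
im=load('top');s=state();p=s['tool_pos'];u,v=proj(im,[p])[0].astype(int);u=max(u,60)
f=lambda a:np.array(a)/3.2+[u-60,v-60]-.3
t=ray(im,f([(189,90),(215,98),(156,285),(131,275)]),p[2]+.031);print(t.round(4).tolist(),t.mean(0),p)
px=im['pixels'];hsv=cv2.cvtColor(px,cv2.COLOR_RGB2HSV)
m=ray(im,f([(367,131),(307,357),(173,331)]),.004);print('mat',m.round(4).tolist(),(m[0]+m[2])/2)
goal((.517,-.108,.16),-0.7)
E
```

```text
[[0.5031, 0.3653, 0.189], [0.4983, 0.3489, 0.189], [0.3841, 0.375, 0.189], [0.3898, 0.3906, 0.189]] [0.44383019 0.36992005 0.18899502] [0.44460865 0.36957954 0.15799502]
mat [[0.5214, 0.3105, 0.004], [0.3563, 0.3429, 0.004], [0.3728, 0.4411, 0.004]] [0.4470894  0.37578524 0.004     ]
delta [-0.1699 -0.4522 -0.0009] ang [ -0.2   -0.23 -11.27] at [0.4446 0.3696 0.158 ] t 2.8667
```

>>> move_arm --delta_pos '[[-0.012, -0.032, 0], [-0.024, -0.064, 0], [-0.036, -0.096, 0], [-0.048, -0.128, 0], [-0.06, -0.16, 0], [-0.072, -0.192, 0], [-0.084, -0.224, 0], [-0.096, -0.256, 0], [-0.108, -0.288, 0], [-0.12, -0.32, 0], [-0.132, -0.352, 0], [-0.144, -0.384, 0], [-0.156, -0.416, 0], [-0.165, -0.44, 0], [-0.17, -0.452, 0], [-0.17, -0.452, 0], [-0.17, -0.452, 0], [-0.17, -0.452, 0]]' --angular '[[0, 0, -1], [0, 0, -2], [0, 0, -3], [0, 0, -4], [0, 0, -5], [0, 0, -6], [0, 0, -7], [0, 0, -8], [0, 0, -9], [0, 0, -10], [0, 0, -11], [-0.2, -0.2, -12], [-0.2, -0.2, -12], [-0.2, -0.2, -12], [-0.2, -0.2, -12], [-0.2, -0.2, -12], [-0.2, -0.2, -12], [-0.2, -0.2, -12]]' --fingers '[0, 0, 0, 0, 0, 0, 0, 0, 0, 0, 0, 0, 0, 0, 0, 0, 0, 0]'

```text
clock: 4.37
tool_pos: [0.5179, -0.1056, 0.1603]
tool_rot: [-0.002, 3.139, 0.007]
wrist_force: [0.0, 0.2, -1.7]
opening: 0.255
finger_force: 61.0
```

```bash
python3 - <<'E'
from h import *
goal((.517,-.108,.0965),0)
im=save('top','top2.png');sc=save('scene','scene2.png')
cv2.imwrite('pics/g2.png',np.hstack([cv2.resize(im['pixels'][140:280,190:410],(440,280)),cv2.resize(sc['pixels'][200:340,265:445],(360,280))])[:,:,::-1])
E
```

```text
delta [ 0.0011 -0.0027  0.0638] ang [0.26 0.12 0.09] at [ 0.5179 -0.1056  0.1603] t 4.3667
```

View pics/g2.png

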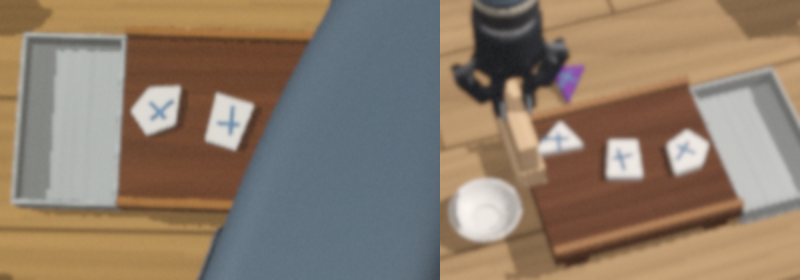

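Shards are untouched and the block hovers behind the triangle. Lowering.

>>> move_arm --delta_pos '[[0, -0.0025, 0.01], [0.001, -0.0025, 0.02], [0.001, -0.0025, 0.03], [0.001, -0.0025, 0.04], [0.001, -0.0025, 0.05], [0.001, -0.0025, 0.058], [0.001, -0.0025, 0.0635], [0.001, -0.0025, 0.0635], [0.001, -0.0025, 0.0635]]' --angular '[[0, 0, 0], [0, 0, 0], [0.2, 0.1, 0], [0.2, 0.1, 0], [0.2, 0.1, 0], [0.2, 0.1, 0], [0.2, 0.1, 0], [0.2, 0.1, 0], [0.2, 0.1, 0]]' --fingers '[0, 0, 0, 0, 0, 0, 0, 0, 0]'

```text
clock: 5.22
tool_pos: [0.5175, -0.1091, 0.0972]
tool_rot: [-0.001, 3.14, -0.0]
wrist_force: [0.4, 0.7, -1.5]
opening: 0.259
finger_force: 61.0
```

```bash
python3 - <<'E'
from h import *
goal((.518,.0,.0965),0)
print(state()['wrist_force'])
E
```

```text
delta [-0.0005  0.1091  0.0007] ang [-0.01  0.08  0.02] at [ 0.5175 -0.1091  0.0972] t 5.2167
[ 0.38965083  0.66591592 -1.53450018]
```

>>> move_arm --delta_pos '[[0, 0.008, 0.001], [0, 0.016, 0.001], [0, 0.024, 0.001], [0, 0.032, 0.001], [0, 0.04, 0.001], [0, 0.048, 0.001], [0, 0.056, 0.001], [0, 0.064, 0.001], [0, 0.072, 0.001], [0, 0.08, 0.001], [-0.001, 0.088, 0.001], [-0.001, 0.096, 0.001], [-0.001, 0.104, 0.001], [-0.001, 0.112, 0.001], [-0.001, 0.12, 0.001], [-0.001, 0.12, 0.001]]' --angular '[[0, 0, 0], [0, 0, 0], [0, 0, 0], [0, 0, 0], [0, 0, 0], [0, 0, 0], [0, 0, 0], [0, 0, 0], [0, 0, 0], [0, 0, 0], [0, 0, 0], [0, 0, 0], [0, 0, 0], [0, 0, 0], [0, 0, 0], [0, 0, 0]]' --fingers '[0, 0, 0, 0, 0, 0, 0, 0, 0, 0, 0, 0, 0, 0, 0, 0]'

```text
clock: 6.55
tool_pos: [0.5186, 0.0126, 0.0965]
tool_rot: [-0.003, 3.14, 0.002]
wrist_force: [-0.4, -0.3, -1.0]
opening: 0.26
finger_force: 61.0
```

```bash
python3 - <<'E'
from h import *
goal((.518,.165,.0962),0)
print(state()['wrist_force'])
im=save('top','top3.png');sc=save('scene','scene3.png')
cv2.imwrite('pics/g3.png',np.hstack([cv2.resize(im['pixels'][140:280,190:410],(440,280)),cv2.resize(sc['pixels'][200:340,295:475],(360,280))])[:,:,::-1])
E
```

```text
delta [0.0003 0.1524 0.0005] ang [0.06 0.11 0.13] at [0.5186 0.0126 0.0965] t 6.55
[-0.41689363 -0.27243204 -1.00901592]
```

View pics/g3.png

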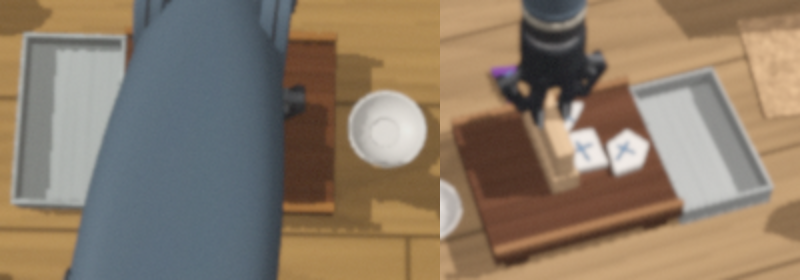

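All three shards are being pushed ahead of the block with nothing left behind. Continuing over the end of the board.

>>> move_arm --delta_pos '[[0, 0.008, 0], [0, 0.016, 0], [0, 0.024, 0], [0, 0.032, 0], [0, 0.04, 0], [0, 0.048, 0], [0, 0.056, 0], [0, 0.064, 0], [0, 0.072, 0], [0, 0.08, 0], [-0.001, 0.088, 0], [-0.001, 0.096, 0], [-0.001, 0.104, 0], [-0.001, 0.112, 0], [-0.001, 0.12, 0], [-0.001, 0.128, 0], [-0.001, 0.136, 0], [-0.001, 0.144, 0], [-0.001, 0.152, 0], [-0.001, 0.152, 0]]' --angular '[[0, 0, 0], [0, 0, 0], [0, 0, 0], [0, 0, 0], [0, 0, 0], [0, 0, 0], [0, 0, 0], [0, 0, 0], [0, 0, 0], [0, 0, 0], [0, 0, 0], [0, 0, 0], [0, 0, 0], [0, 0, 0], [0, 0, 0], [0, 0, 0], [0, 0, 0], [0, 0, 0], [0, 0, 0], [0, 0, 0]]' --fingers '[0, 0, 0, 0, 0, 0, 0, 0, 0, 0, 0, 0, 0, 0, 0, 0, 0, 0, 0, 0]'

```text
clock: 8.32
tool_pos: [0.5196, 0.1645, 0.0965]
tool_rot: [-0.003, 3.14, 0.001]
wrist_force: [0.8, -0.3, -1.6]
opening: 0.259
finger_force: 61.0
```

```bash
python3 - <<'E'
from h import *
goal((.448,.3757,.16),-10.5)
print(state()['wrist_force'])
im=save('top','top4.png');sc=save('scene','scene4.png')
cv2.imwrite('pics/g4.png',np.hstack([cv2.resize(im['pixels'][140:280,190:410],(440,280)),cv2.resize(sc['pixels'][200:340,315:495],(360,280))])[:,:,::-1])
E
```

```text
delta [ 0.071   0.2114 -0.0635] ang [ 0.04  0.11 10.63] at [0.5196 0.1645 0.0965] t 8.3167
[ 0.77401122 -0.27585246 -1.59327018]
```

View pics/g4.png

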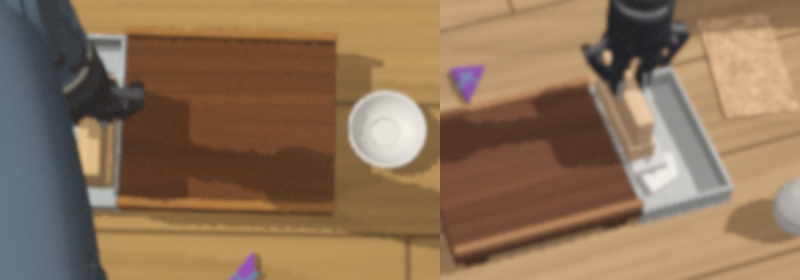

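Board is clear. Lifting, then moving to above the mat.

>>> move_arm --delta_pos '[[0, 0, -0.02], [0, 0, -0.04], [0, 0, -0.06], [0, 0, -0.0635], [0.008, 0.025, -0.0635], [0.016, 0.05, -0.0635], [0.026, 0.08, -0.0635], [0.036, 0.11, -0.0635], [0.046, 0.14, -0.0635], [0.056, 0.17, -0.0635], [0.066, 0.195, -0.0635], [0.071, 0.2115, -0.0635], [0.071, 0.2115, -0.0635], [0.071, 0.2115, -0.0635], [0.071, 0.2115, -0.0635]]' --angular '[[0, 0, 0], [0, 0, 0], [0, 0, 0], [0, 0, 0], [0, 0, 1], [0, 0, 3], [0, 0, 5], [0, 0, 7], [0, 0, 9], [0, 0.1, 10.3], [0, 0.1, 10.3], [0, 0.1, 10.3], [0, 0.1, 10.3], [0, 0.1, 10.3], [0, 0.1, 10.3]]' --fingers '[0, 0, 0, 0, 0, 0, 0, 0, 0, 0, 0, 0, 0, 0, 0]'

```text
clock: 9.67
tool_pos: [0.4485, 0.3734, 0.159]
tool_rot: [-0.282, -3.129, 0.003]
wrist_force: [-0.5, -0.4, -1.2]
opening: 0.261
finger_force: 61.0
```

```bash
python3 - <<'E'
from h import *
goal((.448,.3757,.0535),-10.5)
print(state()['wrist_force'])
im=save('top','top5.png');sc=save('scene','scene5.png')
cv2.imwrite('pics/g5.png',np.hstack([cv2.resize(im['pixels'][140:280,110:250],(400,400)),cv2.resize(sc['pixels'][180:320,370:510],(400,400))])[:,:,::-1])
E
```

```text
delta [0.0009 0.0023 0.1055] ang [-0.1   0.    0.21] at [0.4485 0.3734 0.159 ] t 9.6667
[-0.52309654 -0.37061917 -1.2361555 ]
```

View pics/g5.png

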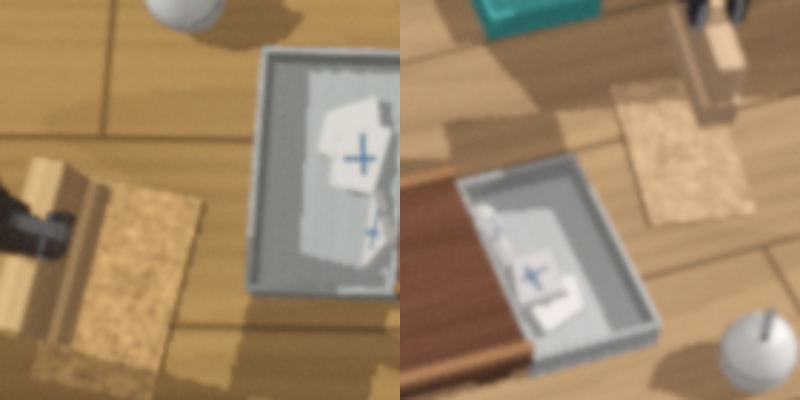

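All three shards are in the tray. The triangle leans at the board-side wall, so I'm checking its height before I let go of the block.

```bash
python3 - <<'E'
from h import *
for n in('top','scene'):
    im=load(n);px=im['pixels'];hsv=cv2.cvtColor(px,cv2.COLOR_RGB2HSV);T=im['world_to_cam'];c=-T[:3,:3].T@T[:3,3]
    v,u=np.mgrid[:480,:640];P=ray(im,np.c_[u.ravel(),v.ravel()].astype(float),0.)
    zc=(P@T[:3,:3].T+T[:3,3])[:,2];W=(c+(P-c)*(im['range_z'].ravel()/zc)[:,None]).reshape(480,640,3)
    # median heights on a 15mm grid (y rows from board end)
    for y0 in np.arange(.12,.235,.01):
        r=[]
        for x0 in np.arange(.44,.64,.02):
            m=(abs(W[...,0]-x0)<.01)&(abs(W[...,1]-y0)<.005);h=W[...,2][m];r.append(int(h.max()*1000) if m.any() else -1)
        print(n,round(y0,3),r)
E
```

```text
top 0.12 [61, 49, 49, 50, 48, 48, 49, 48, 50, 49]
top 0.13 [59, 50, 48, 48, 48, 49, 48, 51, 48, 47]
top 0.14 [61, 49, 50, 48, 47, 48, 49, 49, 47, 48]
top 0.15 [35, 36, 44, 39, 37, 36, 39, 37, 36, 38]
top 0.16 [34, 15, 44, 38, 29, 9, 21, 26, 8, 8]
top 0.17 [35, 17, 31, 33, 24, 23, 25, 27, 18, 11]
top 0.18 [37, 16, 13, 15, 17, 24, 30, 32, 17, 8]
top 0.19 [36, 9, 9, 10, 19, 29, 34, 34, 16, 10]
top 0.2 [36, 10, 8, 7, 9, 29, 34, 36, 17, 8]
top 0.21 [37, 10, 9, 8, 7, 25, 19, 17, 17, 9]
top 0.22 [34, 9, 7, 9, 8, 9, 15, 14, 7, 8]
top 0.23 [35, 8, 9, 8, 7, 8, 8, 9, 8, 8]
scene 0.12 [62, 50, 49, 50, 52, 51, 53, 51, 51, 50]
scene 0.13 [61, 55, 51, 51, 55, 49, 51, 50, 52, 52]
scene 0.14 [61, 50, 50, 48, 52, 50, 50, 50, 51, 52]
scene 0.15 [58, 45, 48, 44, 47, 45, 42, 47, 42, 43]
scene 0.16 [36, 9, 45, 38, 29, 8, 24, 29, 9, 12]
scene 0.17 [37, 12, 31, 33, 27, 27, 25, 30, 20, 7]
scene 0.18 [36, 13, 20, 18, 17, 29, 30, 37, 17, 10]
scene 0.19 [38, 12, 13, 15, 22, 30, 32, 36, 20, 13]
scene 0.2 [39, 11, 13, 13, 22, 31, 38, 37, 20, 7]
scene 0.21 [36, 12, 12, 11, 20, 27, 21, 19, 19, 12]
scene 0.22 [39, 10, 11, 11, 13, 10, 20, 15, 12, 12]
scene 0.23 [39, 15, 12, 11, 11, 10, 9, 15, 12, 8]
```

The triangle rests inside the tray, leaning on its inner wall with the tip about 10 mm above the rim and its centre well below. The board is clear, so I'm placing the block.

>>> move_arm --delta_pos '[[0.001, 0.002, 0.02], [0.001, 0.002, 0.04], [0.001, 0.002, 0.06], [0.001, 0.002, 0.08], [0.001, 0.002, 0.092], [0.001, 0.002, 0.098], [0.001, 0.002, 0.101], [0.001, 0.002, 0.101], [0.001, 0.002, 0.101]]' --angular '[[0, 0, 0.2], [0, 0, 0.2], [-0.1, 0, 0.2], [-0.1, 0, 0.2], [-0.1, 0, 0.2], [-0.1, 0, 0.2], [-0.1, 0, 0.2], [-0.1, 0, 0.2], [-0.1, 0, 0.2]]' --fingers '[0, 0, 0, 0, 0, 0, 0, 0, 0]'

```text
clock: 10.52
tool_pos: [0.4487, 0.3767, 0.06]
tool_rot: [0.287, 3.126, 0.004]
wrist_force: [0.3, -1.2, -0.4]
opening: 0.255
finger_force: 60.9
```

```bash
python3 - <<'E'
from h import *
goal((.448,.3757,.0529),-10.5);print(state()['wrist_force'],state()['tool_rot'])
E
```

```text
delta [ 0.0005 -0.0011  0.0071] ang [0.17 0.1  0.01] at [0.4487 0.3767 0.06  ] t 10.5167
[ 0.32047066 -1.17988777 -0.36329825] [0.28692537 3.12639518 0.00430728]
```

>>> move_arm --delta_pos '[[0, -0.001, 0.002], [0, -0.001, 0.004], [0, -0.001, 0.005], [0, -0.001, 0.006], [0, -0.001, 0.007], [0, -0.001, 0.007], [0, -0.001, 0.007]]' --angular '[[0.15, 0.1, 0], [0.15, 0.1, 0], [0.15, 0.1, 0], [0.15, 0.1, 0], [0.15, 0.1, 0], [0.15, 0.1, 0], [0.15, 0.1, 0]]' --fingers '[0, 0, 0, 0, 0, 0, 0]'

```text
clock: 11.1
tool_pos: [0.4477, 0.3758, 0.0528]
tool_rot: [-0.286, -3.128, 0.0]
wrist_force: [-2.8, 0.1, 4.3]
opening: 0.261
finger_force: 61.7
```

>>> move_arm --delta_pos '[[0, 0, 0], [0, 0, 0], [0, 0, 0], [0, 0, 0], [0, 0, 0], [0, 0, 0], [0, 0, 0], [0, 0, 0], [0, 0, 0], [0, 0, 0], [0, 0, -0.015], [0, 0, -0.035], [0, 0, -0.06], [0, 0, -0.09], [0, 0, -0.12], [0, 0, -0.15], [0, 0, -0.15], [0, 0, -0.15]]' --angular '[[0, 0, 0], [0, 0, 0], [0, 0, 0], [0, 0, 0], [0, 0, 0], [0, 0, 0], [0, 0, 0], [0, 0, 0], [0, 0, 0], [0, 0, 0], [0, 0, 0], [0, 0, 0], [0, 0, 0], [0, 0, 0], [0, 0, 0], [0, 0, 0], [0, 0, 0], [0, 0, 0]]' --fingers '[0.3, 0.35, 0.4, 0.5, 0.6, 0.8, 1, 1, 1, 1, 1, 1, 1, 1, 1, 1, 1, 1]' --squeeze 20

```text
clock: 12.6
tool_pos: [0.4494, 0.3766, 0.205]
tool_rot: [0.286, 3.125, 0.005]
wrist_force: [-0.3, -0.0, -0.5]
opening: 1.001
finger_force: 0.0
```

```bash
python3 - <<'E'
from h import *
im=save('top','top6.png');sc=save('scene','scene6.png');print(state()['opening'],state()['tool_pos'],state()['wrist_force'])
cv2.imwrite('pics/g6.png',np.hstack([cv2.resize(im['pixels'][130:290,100:260],(400,400)),cv2.resize(sc['pixels'][180:320,370:510],(400,400))])[:,:,::-1])
E
```

```text
0.9987662745811413 [0.44774239 0.37544725 0.20116417] [ 0.60059333 -0.67812999 -0.78588896]
```

View pics/g6.png

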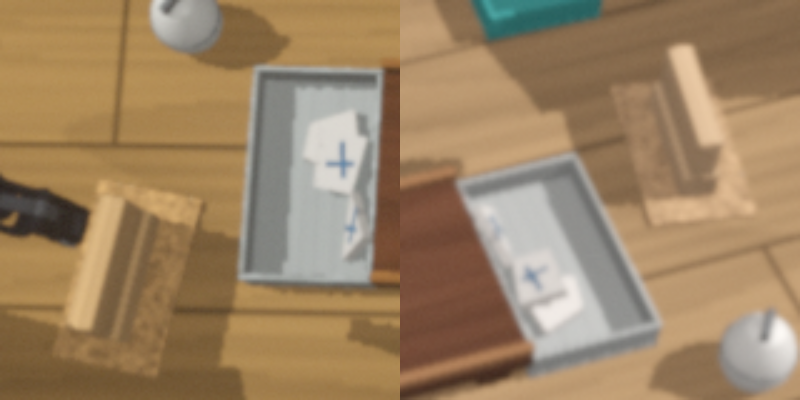

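Block stands upright in the middle of the mat, the gripper is clear of it, all three shards are in the tray, and the other objects look unmoved.

```bash
python3 -c "
from h import *
print(close_job())"
```

```text
the job is handed in; nothing more can be done
None
```

All three shards are in the steel catch tray (the three-cornered one leans on the board-side wall, tip about 10 mm above the rim), the block is back upright in the middle of the cork mat and released, and the job is handed in at about 13 s with no verdict shown.

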